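# Hang the can holder on the slotted upright and load it

## Robot

A 6-joint arm with a two-finger parallel gripper is mounted at the origin on the work surface. World frame = base frame: x ahead of the robot, y to its left, z up, the work surface at z = 0. Lengths are in m, angles in degrees, forces in N, time in s.
With the tool pointing down it reaches from about 0.325 to 0.875 m from the base axis. Payload 4.4 kg.
Tool frame: the origin (TCP) lies on the centre line of the jaws, within the pads' length; the fingertips stand 11 mm ahead of it and the grasp point (between the pads) lies 8 mm behind it; z points along the fingers, y is the direction in which the jaws open and shut (so a half turn about z gives the same grasp; the last joint's range is limited). The gripper opens to 85 mm and grips with 20 to 120 N. Pads are 22 mm wide; open, the fingers measure 114 mm over their backs; the gripper's body (76 mm by 85 mm) begins 54 mm behind the grasp point. The pads swing forward as they close: fully open they stand 13 mm farther back than shut.
Start: joints at [57.21, 11.837, 88.321, -0, 79.842, -8.623], TCP at [0.235, 0.525, 0.217] pointing down, gripper open.
Joint ranges: [-156.59, 156.59], [-49.26, 127.26], [12.9, 141.05], [-63.56, 243.56], [4.71, 150.69], [-161.64, 161.64]. Speed limits (degrees/s): [159.86, 159.86, 180, 180, 180, 180].

## Interface

Orientations are given as a 3x3 rotation matrix whose columns are the frame's x, y, z axes.
In Python, from workcell import bot gives the robot as it stands.
- The arm moves only by the shell command python3 -m jog 'ROWS' [FORCE]. ROWS is a JSON object of lists of equal length, an entry for each row: "jaw": the gripper's target within -1 to 1 (shut at 1, half-way at 0, fully open at -1); "translation": the shift along the tool's x, y, z in cm, a list of three; "roll": the turn about the tool's z in rad. In form: {"jaw": [jaw, ...], "translation": [[x, y, z], ...], "roll": [roll, ...]}. A call has 1 to 5 rows; each row shifts and turns the commanded pose from where the row before left it, along the tool's axes as they then stand; what a row does not reach is not made up. A row lasts 1/8 s, in which the tool goes at most 62.5 mm and 10.7 degrees, less where a joint would pass 70% of its speed; a pose out of reach is approached as far as the arm can. A call with a gripper value outside its range is refused whole. The fingers move at their own pace and stop on an object; FORCE is the grip in N (left out, the last holds). Time passes only in rows, so rows that do not move let the fingers close. It gives the time, the measured TCP pose, the force and the opening at its end, in the units of the state.
- bot.get_state(): the state, without advancing time (a new reading comes with each control period).
- bot.snapshot(name): name is "side" or "top" or "wrist"; returns (picture, depth): 400x640x3 uint8, blue, green, red; 400x640 float32, m along the optical axis (not along the pixel's ray), 0 where there is no reading.
- bot.get_calibration(name): a dict with "vfov" (degrees; the focal length in pixels is half the picture's height over the tangent of half this angle, whatever the lens; pixels are square), "cx", "cy" (the principal point, pixels), "rvec" (rotation vector, rad) and "tvec" (3), from world to camera coordinates, as OpenCV has them; the wrist camera has in their place "tool_from_camera" (4x4, takes a point from camera to tool coordinates, whose origin is the TCP and whose axes are the flange's). Camera axes: x right, y down, z forward; pixel columns grow to the right and rows downward; lengths in m; the calibration is good to about 2 mm. A picture is of the moment at which its call begins: read the wrist's pose just before it. get_calibration takes no time and is no camera call.
- bot.hand_in(): hands the job in, once; it reports no verdict.
Trained networks look in the newest picture that a camera, given by its name, has taken for a name from the list of things; names that differ only in an ending like _2 or _b are one class to them, and where a whole thing is asked for, a point or a joint stands for the part that bears it (a point fixed in the world has none). Each returns a list of dicts, best first, with "score" (0 to 1); they miss things now and then, are a little off and sometimes report something else, mostly with a low value. They report only what shows in the picture. A call takes as long as a camera call. They do not tell look-alikes from the thing itself.
- bot.look_for(camera, name): "xy" ([column, row] as shares, 0 to 1, of the picture: columns of its width, rows of its height, amid what is visible of it).
- bot.masks_of(camera, name): "region" (400x640 bool, what is visible of it) and "xy" ([column, row] as shares, 0 to 1, of the picture: columns of its width, rows of its height, amid what is visible of it).
The state is a dict: "time": time; "qpos": joint angles; "qvel": joint speeds; "tau": joint torques, N m; "tool_pos": TCP position; "ee_rot": TCP orientation; "wrist_force": force on the tool from outside, world axes, zero at the start; "wrist_torque": the same for the moment, N m; "grip_width": finger opening in m.
Only numpy, scipy, OpenCV 4.12 (cv2) and the standard library are available. Lean on these libraries where they do the work, as an engineer would, in place of code of your own. Each camera call takes 0.05 s, during which the arm holds its last target. There are 200 camera calls.

## Task

Hook the blue can holder onto the slotted upright: both orange hook tabs through the upper pair of slots, then down until they are fully engaged and the holder hangs by itself, let go. Only then stand the blue spray can upright in the holder's cup and let go of it. Set both down gently without dropping them, and leave the white unit, the bottle and the tumbler where they stand.

Things in the scene. Friction and masses are not known exactly. Their poses are not given: they have to be found in the camera images.
- upright: Upright fixed to the bench: steel plate 124 mm wide, 5 mm thick, on a white post and 150 mm wide base, both behind it. Two pairs of slots go through the plate, upper and lower; each slot 16 mm wide, 30 mm high. Origin: front face, centre of width, 150 mm below the upper slots' lower edge; the plate ends 196 mm above it. Height, position, heading vary. x points horizontally into the plate.
- upper_slots (a point): On the plate's front face, midway between the two upper slots, at the height of their lower edge. x points INTO the plate (front to back), y along its width, z up. Slot centres at y = +30 and -30 mm, slots span z = 0 to 30 mm; plate top at z = 46. The lower pair (not to be used) spans z = -65 to -35. Behind the slots there is free space for the tabs.
- bracket_hooks (a point): On the rear face of the holder's back plate, midway between its 2 orange tabs, at their necks' underside, 48 mm above the holder's underside. x: the way the tabs point, y width, z up. Tabs at y = +-30 mm, 8 wide, 13.5 long; neck z 0 to 10; end lip down to z = -11, 7.5 mm gap to the face. Go in with z 12 to 19 mm above upper_slots. Hung: coincides with upper_slots, axes agree, up to 3 mm play.
- bracket_grip (a point): Blue holder, 0.35 kg, 148 long, 100 wide, 70 mm high, stands on the bench: back plate (6 thick, 65 high), central upright rib, round cup in front. Point: where to grip the rib from above, near the centre of mass. Rib 14 mm thick (y), x = -22 to +34 mm of here, top 20 mm above, underside of holder 50 mm below. bracket_hooks lies at x = +40, z = -2 mm. Axes as bracket_hooks.
- bracket_cup (a point): Centre of the inner floor of the holder's open-topped cup, 5 mm above the holder's underside, 97 mm in front of its rear face. Cup: inner diameter 66 mm, outer 74 mm, rim 30 mm above this point. Axes as for bracket_hooks.
- can_center (a point): Blue spray can with white band and white nozzle, about 0.25 kg, standing upright: 135 mm high in all, diameter 52 mm up to a height of 112 mm, narrower above. Point on its axis, 67.5 mm above its underside. z along its axis.
- unit_center (a point): White box-shaped electronic unit, 100 x 70 x 60 mm (x, y, z), loose bystander; point at its centre.
- bottle_center (a point): White bottle with orange cap, diameter 56 mm, 150 mm high, loose bystander on one side of the place where the holder will hang; point on its axis, 75 mm up.
- tumbler_center (a point): Amber glass tumbler, diameter 60 mm at the rim, 95 mm high, loose bystander on the other side of that place; point on its axis, 47.5 mm up.
Mind the look-alikes: they are no part of the job. What is shaped like the part that bears bracket_hooks but green is not meant.

How it is judged (in metres and radians):
On the way:
1. the holder hangs by itself on the upper slots, released, with the can not yet in it (x of bracket_hooks in the frame of upper_slots between -0.006 and 0.002 m and y of bracket_hooks in the frame of upper_slots between -0.008 and 0.008 m and z of bracket_hooks in the frame of upper_slots between -0.004 and 0.004 m and angle between the x axis of bracket_grip and the x axis of upper_slots, either way round below 0.12 rad and angle between the z axis of bracket_grip and the z axis of upper_slots, either way round below 0.12 rad and contact force between the fingers and bracket below 0.3 N and linear speed of bracket below 0.03 m/s and not (horizontal distance between can_center and bracket_cup below 0.02 m and z of can_center in the frame of bracket_cup between 0.062 and 0.073 m and angle between can_center's own z axis and vertical below 0.2 rad) and horizontal distance between can_center and bracket_cup above 0.06 m), for 0.2 s.
At the end, for the whole second after the job is handed in: Holder hangs on the upper slots: hook point within 4 mm of the slot point in height, 8 mm sideways, 6 mm in depth, axes within 0.12 rad. Can stands on the cup floor within 20 mm of its centre, tilt under 0.2 rad. Both released and at rest (x of bracket_hooks in the frame of upper_slots between -0.006 and 0.002 m and y of bracket_hooks in the frame of upper_slots between -0.008 and 0.008 m and z of bracket_hooks in the frame of upper_slots between -0.004 and 0.004 m and angle between the x axis of bracket_grip and the x axis of upper_slots, either way round below 0.12 rad and angle between the z axis of bracket_grip and the z axis of upper_slots, either way round below 0.12 rad and contact force between the fingers and bracket below 0.3 N and linear speed of bracket below 0.03 m/s and horizontal distance between can_center and bracket_cup below 0.02 m and z of can_center in the frame of bracket_cup between 0.062 and 0.073 m and angle between can_center's own z axis and vertical below 0.2 rad and linear speed of can below 0.02 m/s); the robot touches nothing.
It fails at once if the unit is shifted by more than 25 mm or tipped (distance of unit_center from where it was at the start of the episode above 0.025 m or angle between unit_center's own z axis and vertical above 0.3 rad).
It fails at once if the bottle is shifted by more than 25 mm or tipped (distance of bottle_center from where it was at the start of the episode above 0.025 m or angle between bottle_center's own z axis and vertical above 0.3 rad).
It fails at once if the tumbler is shifted by more than 25 mm or tipped (distance of tumbler_center from where it was at the start of the episode above 0.025 m or angle between tumbler_center's own z axis and vertical above 0.3 rad).
It fails at once if the holder is dropped (falls free at more than 0.6 m/s) (contact force between the fingers and bracket below 0.1 N and linear speed of bracket above 0.6 m/s).
It fails at once if the can is dropped (falls free at more than 0.6 m/s) (contact force between the fingers and can below 0.1 N and linear speed of can above 0.6 m/s).
It also fails if it takes over 66 s, if anything falls off the work surface, if the arm or the gripper's body presses on something with over 40 N, if the wrist force passes 120 N, or if a joint passes its speed limit or range.

## Working session

There is one attempt and no reset: what is moved stays moved. The work goes in short steps, Python scripts to look and compute and a shell command to move; the robot and the scene stay as the last step left them, time stands still between calls to the robot, and variables do not carry over. Pictures are saved under pics/ and viewed, about 8 in all and at most 12, crops included, and the job is handed in when it is done.

```bash
ls; mkdir -p pics; cat > h.py <<'E'
import numpy as np, cv2
from workcell import bot
def K(c):
    f=200/np.tan(np.radians(c['vfov'])/2); return f,c['cx'],c['cy']
def cam2world(name,st=None):
    c=bot.get_calibration(name)
    if 'rvec' in c:
        R=cv2.Rodrigues(np.array(c['rvec'],float))[0]; t=np.array(c['tvec'],float).ravel()
        return c,R.T,-R.T@t
    T=np.array(c['tool_from_camera']); R=np.array(st['ee_rot']); p=np.array(st['tool_pos'])
    return c,R@T[:3,:3],R@T[:3,3]+p
def snap(name):
    st=bot.get_state(); im,d=bot.snapshot(name); c,R,t=cam2world(name,st)
    f,cx,cy=K(c); v,u=np.mgrid[:400,:640]
    P=np.stack([(u-cx)/f*d,(v-cy)/f*d,d],-1)@R.T+t
    P[d<=0]=np.nan
    return im,d,P,(c,R,t)
E
python3 - <<'E'
from h import *
s=bot.get_state(); print(s['tool_pos'],np.round(s['ee_rot'],3).tolist(),s['time'],s['grip_width'])
for n in ['side','top']:
    im,d,P,_=snap(n); cv2.imwrite(f'pics/{n}0.png',im); np.savez(f'{n}0.npz',im=im,P=P)
    print(n,bot.get_calibration(n))
    for o in ['upright','bracket_grip','can_center','unit_center','bottle_center','tumbler_center']:
        for m in bot.masks_of(n,o)[:3]:
            r=m['region']; q=P[r]; q=q[~np.isnan(q[:,0])]
            print(o,round(m['score'],2),np.round(np.array(m['xy'])*[640,400]),r.sum(),np.round(np.nanmedian(q,0),3) if len(q) else None, np.round(np.percentile(q,[2,98],axis=0),3).tolist() if len(q) else '', im[r].mean(0).round())
E
```

```text
pics
[0.23500034 0.52393531 0.21551996] [[-0.912, 0.409, -0.001], [0.409, 0.912, -0.002], [0.0, -0.002, -1.0]] 0.0 0.08528594467518096
side {'vfov': 49.50793831032384, 'cx': 315.9063073768067, 'cy': 193.32769710930583, 'rvec': array([ 0.20226127, -2.8829218 ,  1.09107002]), 'tvec': array([0.5526716 , 0.19965477, 1.02914023])}
upright 0.6 [295. 324.] 2465 [0.56  0.272 0.166] [[0.511, 0.258, 0.025], [0.631, 0.289, 0.225]] [86. 90. 91.]
bracket_grip 0.9 [353. 134.] 1062 [ 0.515 -0.412  0.027] [[0.465, -0.481, 0.001], [0.582, -0.341, 0.07]] [43. 71. 52.]
bracket_grip 0.79 [286. 246.] 1487 [0.634 0.025 0.029] [[0.596, -0.071, 0.001], [0.69, 0.069, 0.07]] [47. 78. 57.]
bracket_grip 0.61 [305. 183.] 1182 [ 0.615 -0.182  0.03 ] [[0.563, -0.263, 0.001], [0.68, -0.122, 0.07]] [77. 56. 54.]
can_center 0.81 [379. 163.] 757 [ 0.429 -0.263  0.077] [[0.404, -0.328, -0.001], [0.453, -0.254, 0.134]] [89. 83. 85.]
can_center 0.44 [356. 230.] 1433 [ 0.465 -0.035  0.057] [[0.414, -0.09, 0.007], [0.518, 0.004, 0.063]] [120. 125. 127.]
unit_center 0.84 [356. 230.] 1421 [ 0.466 -0.034  0.057] [[0.415, -0.0
[... 846 characters left out ...]
 [382. 199.] 1289 [ 0.612 -0.211  0.018] [[0.56, -0.26, -0.001], [0.674, -0.125, 0.072]] [85. 50. 41.]
can_center 0.59 [421. 280.] 629 [ 0.426 -0.271  0.114] [[0.402, -0.302, 0.011], [0.45, -0.255, 0.137]] [99. 95. 95.]
unit_center 0.81 [313. 264.] 1325 [ 0.463 -0.049  0.059] [[0.415, -0.094, 0.053], [0.512, -0.004, 0.064]] [121. 121. 122.]
bottle_center 0.73 [314. 264.] 1365 [ 0.463 -0.049  0.059] [[0.415, -0.096, 0.05], [0.512, -0.004, 0.064]] [120. 121. 122.]
bottle_center 0.61 [207. 167.] 728 [0.686 0.192 0.099] [[0.668, 0.174, 0.005], [0.716, 0.221, 0.152]] [79. 85. 95.]
tumbler_center 0.58 [193. 281.] 746 [0.43  0.23  0.052] [[0.402, 0.192, -0.002], [0.456, 0.248, 0.097]] [26. 46. 69.]
```

View pics/side0.png

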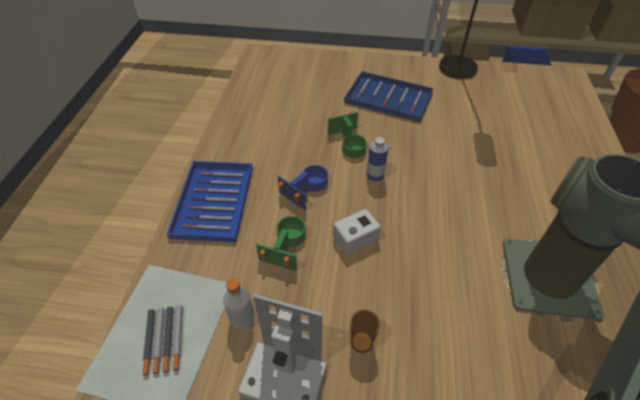

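View pics/top0.png

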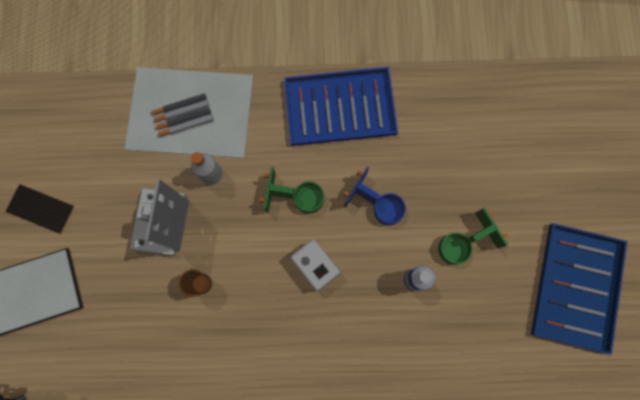

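The blue holder is at top-view (375,197), tabs facing left (+y). The blue can is at (420,278), and the upright at (165,215) has its front face toward the holder. The bottle (205,167) and tumbler (195,283) flank it. Next I compute the poses from depth.

```bash
cat > geo.py <<'E'
from h import *
def circ(q):
    A=np.c_[2*q[:,:2],np.ones(len(q))]; s=np.linalg.lstsq(A,(q[:,:2]**2).sum(1),rcond=None)[0]
    return s[:2],np.sqrt(s[2]+s[:2]@s[:2])
def pca(q):
    c=q.mean(0); w,V=np.linalg.eigh(np.cov((q-c).T)); return c,w,V
E
python3 - <<'E'
from geo import *
for n in ['top','side']:
    z=np.load(n+'0.npz'); im=z['im'].astype(int); P=z['P']
    blue=(im[...,0]>im[...,2]+20)&(im[...,0]>im[...,1]+15)
    near=(abs(P[...,0]-.615)<.08)&(abs(P[...,1]+.195)<.09)
    q=P[near&(P[...,2]>.012)]
    print(n,'bracket pts',len(q))
    top=q[(q[:,2]>.05)]
    c,w,V=pca(top[:,:2]); print('top',c,w,V[:,1].round(3),len(top))
    for lo,hi in [(.022,.038),(.052,.064),(.066,.08)]:
        k=q[(q[:,2]>lo)&(q[:,2]<hi)]; c,w,V=pca(k[:,:2]); print(lo,len(k),c.round(4),np.sqrt(w).round(4),V[:,1].round(3),np.median(k[:,2]))
    c_=q[(q[:,2]>.026)&(q[:,2]<.042)]; np.save(n+'b.npy',q)
    # can
    k=P[(abs(P[...,0]-.427)<.045)&(abs(P[...,1]+.28)<.06)]
    for lo,hi in [(.02,.11),(.118,.15)]:
        a=k[(k[:,2]>lo)&(k[:,2]<hi)]; print('can',lo,len(a),a.mean(0).round(3),circ(a))
    # plate
    k=P[(P[...,0]>.49)&(P[...,0]<.65)&(P[...,1]>.24)&(P[...,1]<.34)&(P[...,2]>.03)]
    print('upr zmax',np.percentile(k[:,2],[50,90,98,99.5]))
    a=k.copy()
    for i in range(8):
        c=np.median(a,0) if i==0 else a.mean(0); w,V=np.linalg.eigh(np.cov((a-a.mean(0)).T)); nn=V[:,0]; r=(k-a.mean(0))@nn; a=k[abs(r)<[.02,.015,.01,.006,.005,.004,.004,.004][i]]
    print('plate',len(a),a.mean(0).round(4),nn.round(4),np.percentile(a,[1,99],axis=0).round(4).tolist())
    np.save(n+'p.npy',a)
E
```

```text
top bracket pts 734
top [ 0.63659703 -0.16191021] [0.00042325 0.00042952] [-0.791  0.612] 356
0.022 248 [ 0.6011 -0.2153] [0.0246 0.0381] [0.424 0.906] 0.0330045895129476
0.052 131 [ 0.6418 -0.1519] [0.0173 0.0266] [-0.875  0.483] 0.059764669930966186
0.066 164 [ 0.6317 -0.1726] [0.0123 0.0186] [0.644 0.765] 0.0690199565084304
can 0.02 185 [ 0.423 -0.263  0.073] (array([ 0.42753106, -0.28024663]), np.float64(0.025386305719787585))
can 0.118 200 [ 0.428 -0.279  0.129] (array([ 0.42824935, -0.27960619]), np.float64(0.012232399153496361))
upr zmax [0.15129546 0.21969808 0.22624808 0.22769612]
plate 1780 [0.5688 0.266  0.1411] [ 0.1535  0.9881 -0.0036] [[0.5091, 0.2561, 0.0323], [0.6299, 0.276, 0.2273]]
side bracket pts 914
top [ 0.63774344 -0.15873995] [0.00040588 0.00051709] [-0.838  0.545] 339
0.022 295 [ 0.6068 -0.2009] [0.0238 0.0484] [0.441 0.897] 0.030393733108224685
0.052 181 [ 0.6425 -0.1524] [0.0163 0.0256] [-0.871  0.492] 0.057876628151159126
0.066 96 [ 0.632  -0.1727] [0.0094 0.0177] [0.621 0.784] 0.06874624461997264
can 0.02 448 [ 0.429 -0.262  0.067] (array([ 0.42780571, -0.28002273]), np.float64(0.024462170835065158))
can 0.118 103 [ 0.428 -0.276  0.128] (array([ 0.42823969, -0.27804454]), np.float64(0.010909477127986665))
upr zmax [0.1411922  0.21456401 0.22489072 0.22609711]
plate 951 [0.5679 0.2705 0.1938] [0.144  0.9824 0.1189] [[0.5097, 0.2581, 0.0303], [0.6319, 0.2972, 0.2265]]
```

```bash

python3 -m jog '{"jaw":[-1,-1,-1],"translation":[[0,0,-5],[0,0,-5],[0,0,-3]],"roll":[0,0,0]}' | tail -3
python3 -m jog '{"jaw":[-1,-1,-1,-1,-1],"translation":[[-4.6,-3.5,0],[-4.6,-3.5,0],[-4.6,-3.5,0],[-4.6,-3.5,0],[-4.6,-3.5,0]],"roll":[0,0,0,0,0]}' >/dev/null
python3 -m jog '{"jaw":[-1,-1,-1,-1,-1],"translation":[[-4.6,-3.5,0],[-4.6,-3.5,0],[-4.6,-3.5,0],[-4.6,-3.5,0],[-4.6,-3.5,0]],"roll":[0,0,0,0,0]}' >/dev/null
python3 -m jog '{"jaw":[-1,-1,-1,-1,-1],"translation":[[-4.6,-3.5,0],[-4.6,-3.5,0],[-4.6,-3.5,0],[-4.6,-3.5,0],[0,0,0]],"roll":[0,0,0,0,0]}' >/dev/null
python3 -m jog '{"jaw":[-1,-1,-1,-1,-1],"translation":[[0,0,0],[0,0,0],[0,0,0],[0,0,0],[0,0,0]],"roll":[0.18,0.18,0.18,0.18,0.18]}' >/dev/null
python3 -m jog '{"jaw":[-1,-1,-1,-1,-1],"translation":[[0,0,0],[0,0,0],[0,0,0],[0,0,0],[0,0,0]],"roll":[0.18,0.18,0.18,0.18,0.05]}'
python3 - <<'E'
from geo import *
im,d,P,(c,R,t)=snap('wrist'); cv2.imwrite('pics/w1.png',im); np.savez('w1.npz',im=im,P=P)
print(np.array(c['tool_from_camera']).round(3).tolist(),c['vfov'],bot.get_state()['qpos'])
for m in bot.masks_of('wrist','bracket_grip')[:3]: print(m['score'],np.array(m['xy'])*[640,400],im[m['region']].mean(0),np.nanmedian(P[m['region']],0))
E
```

```text
ee_rot: [[-0.912, 0.409, 0.002], [0.409, 0.912, 0.004], [-0.001, 0.004, -1.0]]
wrist_force: [-0.2, 0.3, -0.2]
grip_width: 0.0856
time: 4.2
tool_pos: [0.622, -0.1847, 0.3472]
ee_rot: [[0.499, 0.867, 0.0], [0.867, -0.499, 0.0], [0.0, 0.0, -1.0]]
wrist_force: [-0.3, 0.8, 0.9]
grip_width: 0.0852
[[-0.0, -0.963, -0.27, 0.068], [1.0, 0.0, -0.001, -0.0], [0.001, -0.27, 0.963, -0.158], [0.0, 0.0, 0.0, 1.0]] 66.0750319020833 [-2.41866429e+01  1.74190017e+01  6.63228456e+01  2.48174956e-02
  9.62536650e+01  5.75407502e+00]
0.96 [330.496 296.72 ] [37.81542875 79.70991393 31.34204654] [ 0.51796038 -0.40989162  0.0285434 ]
```

View pics/w1.png

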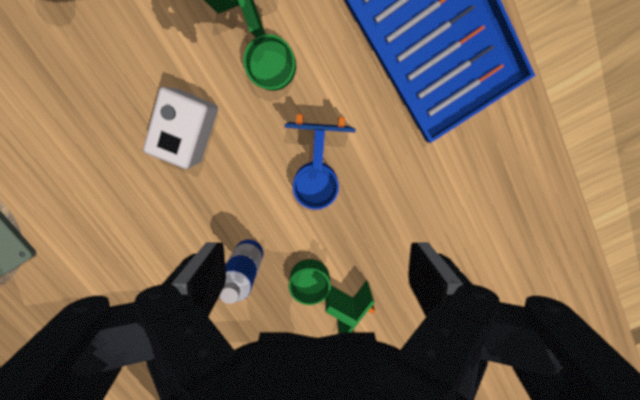

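```bash
cat > br.py <<'E'
from geo import *
def bracket(P,im,bx=.615,by=-.195):
    im=im.astype(int); blue=(im[...,0]>im[...,2]+12)
    near=(abs(P[...,0]-bx)<.09)&(abs(P[...,1]-by)<.09)&blue
    rib=P[near&(P[...,2]>.067)]; bp=P[near&(P[...,2]>.058)&(P[...,2]<.0668)]; rim=P[near&(P[...,2]>.028)&(P[...,2]<.040)]
    for n,k in [('rib',rib),('bp',bp),('rim',rim)]:
        if len(k)>5:
            c,w,V=pca(k[:,:2]); a=np.degrees(np.arctan2(*V[::-1,1])); e=V.T@(k[:,:2]-c).T
            print(n,len(k),c.round(4),'ang',a.round(1),'ext',np.percentile(e,[2,98],axis=1).round(4).tolist(),'z',np.median(k[:,2]).round(4))
    if len(rim)>20: print('circ',circ(rim))
E
python3 - <<'E'
from br import *
z=np.load('w1.npz'); bracket(z['P'],z['im'])
E
```

```text
rib 497 [ 0.6278 -0.1752] ang 156.2 ext [[-0.0257, -0.0617], [0.0267, 0.0641]] z 0.0706
bp 291 [ 0.6456 -0.1511] ang 146.4 ext [[-0.0028, -0.0463], [0.0029, 0.0469]] z 0.0653
rim 391 [ 0.5925 -0.2302] ang 56.3 ext [[-0.0349, -0.0335], [0.0352, 0.0371]] z 0.0351
circ (array([ 0.59890955, -0.22061168]), np.float64(0.038401873399440824))
```

The wrist view shows the blue holder at (318,165), tabs up, with its rib nearly aligned to the tool. The back-plate fit puts the holder's x axis at 56.4°, so I'm going lower and checking again.

```bash

python3 -m jog '{"jaw":[-1,-1,-1,-1,-1],"translation":[[0.4,0.1,0],[0,0,5],[0,0,5],[0,0,4],[0,0,0]],"roll":[0.065,0,0,0,0]}'
python3 - <<'E'
from br import *
im,d,P,_=snap('wrist'); bracket(P,im); cv2.imwrite('pics/w2.png',im); s=bot.get_state(); print(s['tool_pos'],s['ee_rot'][:2])
E
```

```text
time: 4.92
tool_pos: [0.6221, -0.1811, 0.2021]
ee_rot: [[0.552, 0.834, -0.009], [0.834, -0.552, 0.004], [-0.001, -0.01, -1.0]]
wrist_force: [-0.7, -0.4, -0.0]
grip_width: 0.0854
rib 1015 [ 0.6277 -0.1741] ang 135.2 ext [[-0.0259, -0.0597], [0.0273, 0.0597]] z 0.0706
bp 648 [ 0.6457 -0.1508] ang 146.3 ext [[-0.0026, -0.0466], [0.0033, 0.0472]] z 0.0653
rim 840 [ 0.5961 -0.226 ] ang 56.9 ext [[-0.0344, -0.0392], [0.0356, 0.0928]] z 0.0349
circ (array([ 0.60691046, -0.20819972]), np.float64(0.04768056377231878))
[ 0.62423178 -0.18215877  0.20559929] [[ 0.55210932  0.83376609 -0.00306619]
 [ 0.83377163 -0.55210736  0.00152937]]
```

View pics/w2.png

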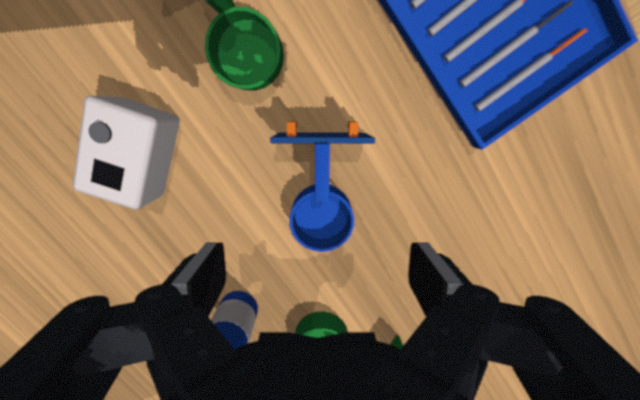

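The rib (322,170) is aligned and centred between the fingers. Descending to grip.

```bash

python3 -m jog '{"jaw":[-1,-1,-1,-1,-1],"translation":[[0.1,0,4],[0,0,4],[0,0,4],[0,0,2.5],[0,0,1.8]],"roll":[0,0,0,0,0]}' 
python3 -m jog '{"jaw":[-1,-1,0.2,1,1],"translation":[[0,0,0],[0,0,0],[0,0,0],[0,0,0],[0,0,0]],"roll":[0,0,0,0,0]}' 60
python3 -m jog '{"jaw":[1,1,1,1,1],"translation":[[0,0,0],[0,0,0],[0,0,0],[0,0,0],[0,0,0]],"roll":[0,0,0,0,0]}' 60
```

```text
time: 5.6
tool_pos: [0.6278, -0.1829, 0.0455]
ee_rot: [[0.553, 0.833, 0.004], [0.833, -0.553, -0.002], [0.001, 0.004, -1.0]]
wrist_force: [-0.3, -0.3, 0.0]
grip_width: 0.0852
time: 6.22
tool_pos: [0.626, -0.1824, 0.0441]
ee_rot: [[0.553, 0.833, 0.001], [0.833, -0.553, -0.0], [0.0, 0.001, -1.0]]
wrist_force: [0.1, 0.3, 0.3]
grip_width: 0.0319
time: 6.85
tool_pos: [0.6255, -0.182, 0.0439]
ee_rot: [[0.553, 0.833, -0.001], [0.833, -0.553, 0.0], [-0.0, -0.001, -1.0]]
wrist_force: [-3.6, 2.2, 5.3]
grip_width: 0.0121
```

```bash

python3 -m jog '{"jaw":[1,1,1,1,1],"translation":[[0,0,-1],[0,0,-3],[0,0,-5],[0,0,-6],[0,0,0]],"roll":[0,0,0,0,0]}' 60
python3 -m jog '{"jaw":[1,1,1,1,1],"translation":[[0,0,-6],[0,0,-6],[0,0,0],[0,0,0],[0,0,0]],"roll":[0,0,0,0,0]}' 60
python3 - <<'E'
from geo import *
a=np.load('topp.npy'); 
a=a[a[:,2]>.06]
from scipy.optimize import least_squares
# robust vertical plane
f=lambda p:(a[:,0]*np.cos(p[0])+a[:,1]*np.sin(p[0])-p[1])
r=least_squares(f,[np.radians(81.2),.35],loss='soft_l1',f_scale=.001).x
print('plane ang',np.degrees(r[0]),r[1],np.std(f(r)))
x=np.array([np.cos(r[0]),np.sin(r[0])]); y=np.array([-x[1],x[0]])
w=a[:,:2]@y
for lo in np.arange(.06,.22,.02):
    k=(a[:,2]>lo)&(a[:,2]<lo+.02)
    if k.sum()>10: print(round(lo,2),k.sum(),np.percentile(w[k],[0,2,98,100]).round(4),f(r)[k].mean().round(4))
print('ztop',np.percentile(a[:,2],[97,99,100]))
im,d,P,(c,R,t)=snap('top'); K_=K(c)
cen=np.percentile(w,[.5,99.5]).mean(); ztop=np.percentile(a[:,2],99.5); zs=ztop-.046
o=np.r_[x*r[1]+y*cen,zs]; print('upper_slots',o,'x',x)
g=cv2.resize(im[130:300,90:270],None,fx=4.4,fy=4.4*.8 if 0 else 3.5,interpolation=cv2.INTER_CUBIC)
def pr(n,p):
    c=bot.get_calibration(n);Kf=K(c);M=np.array([[Kf[0],0,Kf[1]],[0,Kf[0],Kf[2]],[0,0,1]])
    return cv2.projectPoints(np.array(p,float),np.array(c['rvec'],float),np.array(c['tvec'],float),M,None)[0][:,0]
Y=np.r_[y,0];Z=np.array([0,0,1.])
outs=[]
for n,im_,(u0,u1,v0,v1),s in [('top',im,(120,240,150,270),4),('side',cv2.imread('pics/side0.png'),(225,345,270,390),4)]:
    big=cv2.resize(im_[v0:v1,u0:u1],None,fx=s,fy=s,interpolation=cv2.INTER_CUBIC)
    off=0 if n=='top' else .005
    for yc in (.03,-.03):
      for z0 in (0,-.065):
        q=pr(n,[o+np.r_[x,0]*off+Y*(yc+dy)+Z*(z0+dz) for dy,dz in [(-.008,0),(.008,0),(.008,.03),(-.008,.03)]])
        q=((q+.5-[u0,v0])*s*8).astype(int); cv2.polylines(big,[q],True,(0,0,255),1,shift=3)
    q=pr(n,[o+Y*s1+Z*z for s1,z in [(-.062,.046),(.062,.046),(.062,-.15),(-.062,-.15)]]); q=((q+.5-[u0,v0])*s*8).astype(int); cv2.polylines(big,[q],True,(0,255,0),1,shift=3)
    outs.append(big[:,:400])
cv2.imwrite('pics/slots.png',np.hstack(outs))
E
```

```text
time: 7.48
tool_pos: [0.6306, -0.1845, 0.2012]
ee_rot: [[0.553, 0.833, 0.014], [0.833, -0.553, -0.006], [0.003, 0.016, -1.0]]
wrist_force: [0.7, -1.5, -3.5]
grip_width: 0.0121
time: 8.1
tool_pos: [0.6242, -0.1817, 0.3091]
ee_rot: [[0.553, 0.833, -0.007], [0.833, -0.553, 0.003], [-0.001, -0.007, -1.0]]
wrist_force: [-0.6, 0.5, -4.3]
grip_width: 0.012
plane ang 81.18291790093903 0.34994687374208416 0.0011011669552231469
0.06 152 [-0.5832 -0.5812 -0.4622 -0.4604] -0.0001
0.08 156 [-0.5843 -0.5818 -0.4635 -0.4613] -0.0002
0.1 180 [-0.584  -0.5808 -0.4618 -0.4603] 0.0002
0.12 131 [-0.5839 -0.5827 -0.4623 -0.4605] -0.0001
0.14 174 [-0.5841 -0.5817 -0.4614 -0.4603] -0.0001
0.16 213 [-0.5846 -0.5798 -0.4624 -0.4602] 0.0
0.18 168 [-0.5845 -0.5827 -0.4624 -0.4601] 0.0
0.2 193 [-0.5841 -0.5816 -0.4615 -0.4601] -0.0001
ztop [0.22616449 0.22737054 0.23005717]
upper_slots [0.56963404 0.26577383 0.18204696] x [0.15328046 0.98818273]
```

View pics/slots.png

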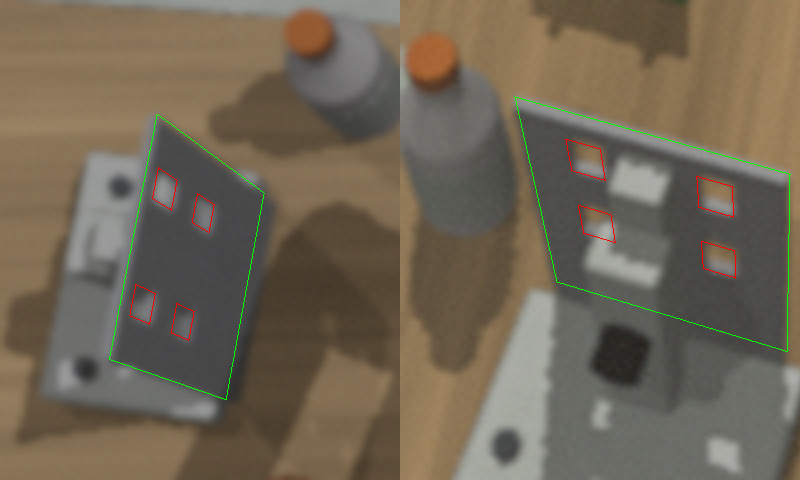

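The slot outlines fit the image in both views to within about 1–2 mm. The holder is lifted, so I'm turning it to the plate's heading and carrying it to 5 cm in front.

```bash

python3 -m jog '{"jaw":[1,1,1,1,1],"translation":[[0,0,0],[0,0,0],[0,0,0],[0,0,0],[0,0,0]],"roll":[-0.0866,-0.0866,-0.0866,-0.0866,-0.0866]}' >/dev/null
python3 -m jog '{"jaw":[1,1,1,1,1],"translation":[[2,-0.7,0],[4,-1.4,0],[4,-1.4,0],[4,-1.4,0],[4,-1.4,0]],"roll":[0,0,0,0,0]}' >/dev/null
python3 -m jog '{"jaw":[1,1,1,1,1],"translation":[[4,-1.4,0],[4,-1.4,0],[4,-1.4,0],[3,-1.2,0],[1.3,-0.5,0]],"roll":[0,0,0,0,0]}' >/dev/null
python3 -m jog '{"jaw":[1,1,1,1,1],"translation":[[0,0,2],[0,0,2],[0,0,2],[0,0,0],[0,0,0]],"roll":[0,0,0,0,0]}'
cat > held.py <<'E'
from geo import *
o=np.array([.5696,.2658,.1812]); a=np.radians(81.18); X=np.array([np.cos(a),np.sin(a),0]); Y=np.array([-X[1],X[0],0])
U=np.stack([X,Y,[0,0,1]],1)
def tcp_h(s):  # predicted hooks from TCP
    R=np.array(s['ee_rot']); p=np.array(s['tool_pos'])+R@[.0402,0,-.004]
    print('tcp',np.array(s['tool_pos']).round(4),'hooks_in_slots mm',(1000*(p-o)@U).round(1),'xang',np.degrees(np.arctan2(R[1,0],R[0,0])).round(2),'F',np.round(s['wrist_force'],1))
E
python3 - <<'E'
from held import *
for n in ['wrist','top']:
    im,d,P,_=snap(n); cv2.imwrite(f'pics/{n}3.png',im); np.savez(n+'3.npz',im=im,P=P)
    s=bot.get_state(); Q=(P-o)@U
    i=im.astype(int); blue=(i[...,0]>i[...,2]+12)&(abs(Q[...,0]+.1)<.15)&(abs(Q[...,1])<.08)&(Q[...,2]>-.06)
    k=Q[blue]; print(n,len(k))
    if len(k)>20:
        b=k[(k[:,0]>np.nanpercentile(k[:,0],99)-.015)]; print('front-most blue',np.percentile(k,[1,50,99],axis=0).round(4).tolist(),'bp y range',np.percentile(b[:,1],[1,99]).round(4),'z',np.percentile(b[:,2],[50,97]).round(4))
tcp_h(bot.get_state())
im=cv2.imread('pics/top3.png')[140:290,100:300]
cv2.imwrite('pics/c3.png',np.hstack([cv2.resize(im,(400,300),interpolation=cv2.INTER_CUBIC),cv2.resize(cv2.imread('pics/wrist3.png')[:300,120:520],(400,300))]))
E
```

```text
time: 10.65
tool_pos: [0.5578, 0.1751, 0.2543]
ee_rot: [[0.153, 0.988, 0.001], [0.988, -0.153, -0.0], [0.0, 0.001, -1.0]]
wrist_force: [-0.7, -0.2, -4.4]
grip_width: 0.0125
wrist 10343
front-most blue [[-0.1807, -0.0594, 0.0338], [-0.0568, -0.0019, 0.0947], [-0.051, 0.0451, 0.1694]] bp y range [-0.0491  0.0458] z [0.094 0.1  ]
top 1316
front-most blue [[-0.1835, -0.0364, 0.0302], [-0.1402, -0.0031, 0.0364], [-0.0948, 0.0321, 0.1037]] bp y range [-0.0091  0.0081] z [0.0988 0.1559]
tcp [0.5583 0.1753 0.2551] hooks_in_slots mm [-51.   -2.7  77.9] xang 81.21 F [ 0.7 -0.4 -3.4]
```

View pics/c3.png

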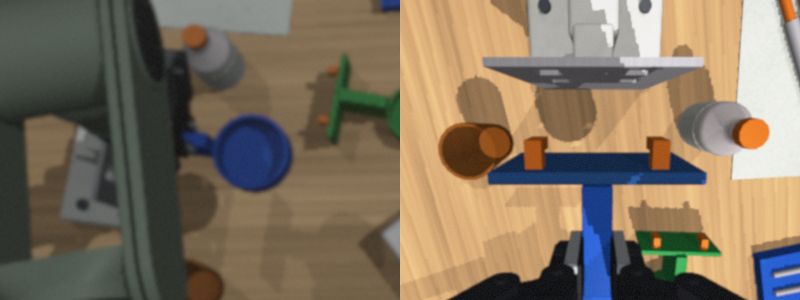

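```bash
cat > w.py <<'E'
from held import *
def plate(P,im):
    Q=(P-o)@U; im=im.astype(int)
    m=(abs(Q[...,0])<.012)&(abs(Q[...,1])<.08)&(Q[...,2]>.03)&(Q[...,2]<.06)
    k=Q[m]; t=k[k[:,2]>.0435]; print('plate pts',len(k),len(t),'y',np.percentile(t[:,1],[1,99]).round(4),'mid',np.percentile(t[:,1],[1,99]).mean().round(4),'z hist',np.percentile(k[:,2],[30,50,70,90,97]).round(4))
    print('x',np.percentile(t[:,0],[5,50,95]).round(4),'slope deg',np.degrees(np.polyfit(t[:,1],t[:,0],1)[0]).round(2))
def bp(P,im,s):
    R=np.array(s['ee_rot']); T=(P-np.array(s['tool_pos']))@R; i=im.astype(int)
    m=(i[...,0]>i[...,2]+12)&(abs(T[...,0]-.037)<.008)&(abs(T[...,1])<.055)&(abs(T[...,2]+.02)<.015)
    k=T[m]; print('bp in tool: n',len(k),'x',np.percentile(k[:,0],[5,50,95]).round(4),'y',np.percentile(k[:,1],[1,99]).round(4),'z top',np.percentile(k[:,2],[3,20,50]).round(4))
    t=k[k[:,2]<np.percentile(k[:,2],50)+.002]; print('slope x/y deg',np.degrees(np.polyfit(t[:,1],t[:,0],1)[0]).round(2),'z/y',np.degrees(np.polyfit(t[:,1],t[:,2],1)[0]).round(2))
    rb=T[(i[...,0]>i[...,2]+12)&(T[...,0]>-.02)&(T[...,0]<.03)&(abs(T[...,1])<.01)&(abs(T[...,2]+.026)<.015)]
    if len(rb)>20: print('rib z/x slope',np.degrees(np.polyfit(rb[:,0],rb[:,2],1)[0]).round(2),'z',np.median(rb[:,2]).round(4),'y',np.percentile(rb[:,1],[5,95]).round(4))
E
python3 - <<'E'
from w import *
z=np.load('wrist3.npz'); plate(z['P'],z['im']); s=bot.get_state(); bp(z['P'],z['im'],s)
E
```

```text
plate pts 3281 2027 y [-0.0597  0.0615] mid 0.0009 z hist [0.0407 0.044  0.0446 0.0452 0.0456]
x [-0.0008  0.0014  0.0038] slope deg -0.01
bp in tool: n 4067 x [0.0321 0.038  0.0401] y [-0.0488  0.0468] z top [-0.026  -0.0215 -0.0206]
slope x/y deg -0.07 z/y 0.25
rib z/x slope 0.4 z -0.0258 y [-0.0071  0.005 ]
```

The wrist view shows both tabs at (535,152) and (660,152) squared to the plate, whose slots are at (550,72) and (632,72). In relative terms I need 2.6 mm sideways and about 63 mm down.

```bash
sed -i 's/^o=np.array.*; a=/o=np.array([.5687,.2659,.1803]); a=/' held.py
python3 -m jog '{"jaw":[1,1,1,1,1],"translation":[[0,-0.26,2.5],[0,0,2.5],[0,0,1.3],[0,0,0],[0,0,0]],"roll":[0,0,0,0,0]}' >/dev/null
python3 -m jog '{"jaw":[1,1,1],"translation":[[1.5,0,0],[1,0,0],[0,0,0]],"roll":[0,0,0]}' >/dev/null
python3 -m jog '{"jaw":[1,1,1],"translation":[[0,0,0],[0,0,0],[0,0,0]],"roll":[0,0,0]}' >/dev/null
python3 - <<'E'
from w import *
s=bot.get_state(); im,d,P,_=snap('wrist'); plate(P,im); bp(P,im,s); tcp_h(s)
cv2.imwrite('pics/w4.png',im[:300,100:540])
E
```

```text
plate pts 5318 4190 y [-0.0608  0.0607] mid -0.0001 z hist [0.0446 0.0452 0.0456 0.0461 0.0465]
x [-0.0005  0.0017  0.0039] slope deg -0.01
bp in tool: n 4121 x [0.0323 0.0382 0.0403] y [-0.0487  0.0475] z top [-0.0268 -0.0222 -0.0213]
slope x/y deg -0.02 z/y 0.14
rib z/x slope 0.35 z -0.0266 y [-0.0068  0.0054]
tcp [0.5587 0.2001 0.1906] hooks_in_slots mm [-26.3  -0.2  14.3] xang 81.21 F [ 0.3  0.2 -3. ]
```

View pics/w4.png

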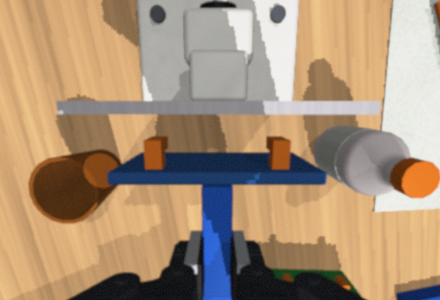

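The tabs are centred on the plate (y offset under 1 mm, angles within 0.1°). Inserting, with force checks.

```bash

python3 -m jog '{"jaw":[1,1,1,1],"translation":[[0.4,0,-0.1],[0.5,0,0],[0.4,0,0],[0,0,0]],"roll":[0,0,0,0]}' | grep force
python3 -m jog '{"jaw":[1,1,1,1,1],"translation":[[0.4,0,0],[0.4,0,0],[0.3,0,0],[0,0,0],[0,0,0]],"roll":[0,0,0,0,0]}' |grep force
python3 - <<'E'
from w import *
s=bot.get_state(); im,d,P,_=snap('wrist'); plate(P,im); bp(P,im,s); tcp_h(s); cv2.imwrite('pics/w5.png',im[:300,100:540])
E
```

```text
wrist_force: [0.3, 0.3, -4.0]
wrist_force: [0.0, 1.0, -3.9]
plate pts 8675 3802 y [-0.0608  0.0608] mid 0.0 z hist [0.0338 0.039  0.045  0.0458 0.0462]
x [-0.0005  0.0019  0.0041] slope deg 0.0
bp in tool: n 2417 x [0.0309 0.0363 0.0386] y [-0.0488  0.0477] z top [-0.027  -0.0227 -0.0217]
slope x/y deg -0.03 z/y 0.15
rib z/x slope 0.33 z -0.0266 y [-0.0068  0.0054]
tcp [0.5624 0.2241 0.1917] hooks_in_slots mm [-2.1 -0.1 15.3] xang 81.23 F [ 0.   1.  -3.9]
```

```bash

python3 -m jog '{"jaw":[1,1,1,1],"translation":[[0.08,0,0.3],[0,0,0.3],[0,0,0],[0,0,0]],"roll":[0,0,0,0]}' | grep -E "force|pos"
python3 -m jog '{"jaw":[1,1,1,1],"translation":[[0,0,0.3],[0,0,0.2],[0,0,0],[0,0,0]],"roll":[0,0,0,0]}' | grep -E "force|pos"
python3 - <<'E'
from w import *
s=bot.get_state(); tcp_h(s)
E
```

```text
tool_pos: [0.5625, 0.2249, 0.1856]
wrist_force: [0.6, 0.9, -4.2]
tool_pos: [0.5625, 0.2249, 0.1807]
wrist_force: [-0.3, -0.1, -3.9]
tcp [0.5625 0.2249 0.1807] hooks_in_slots mm [-1.3 -0.1  4.4] xang 81.24 F [-0.3 -0.1 -3.9]
```

```bash

python3 -m jog '{"jaw":[1,1,1,1],"translation":[[0,0,0.2],[0,0,0.1],[0,0,0],[0,0,0]],"roll":[0,0,0,0]}' | grep -E "force|pos"
python3 -m jog '{"jaw":[1,1,1],"translation":[[0,0,0.1],[0,0,0],[0,0,0]],"roll":[0,0,0]}' | grep -E "force|pos"
python3 -m jog '{"jaw":[1,1,1],"translation":[[0,0,0.1],[0,0,0],[0,0,0]],"roll":[0,0,0]}' | grep -E "force|pos"
```

```text
tool_pos: [0.5625, 0.2249, 0.1777]
wrist_force: [0.5, -0.4, -4.1]
tool_pos: [0.5625, 0.2249, 0.1767]
wrist_force: [0.3, -0.5, -3.8]
tool_pos: [0.5625, 0.2249, 0.1757]
wrist_force: [-0.1, -0.8, -4.9]
```

```bash

python3 -m jog '{"jaw":[1,1,1],"translation":[[0,0,0.05],[0,0,0],[0,0,0]],"roll":[0,0,0]}' | grep -E "force|pos"
python3 -m jog '{"jaw":[1,1,1],"translation":[[0,0,0.05],[0,0,0],[0,0,0]],"roll":[0,0,0]}' | grep -E "force|pos"
python3 - <<'E'
from w import *
s=bot.get_state(); im,d,P,_=snap('wrist'); plate(P,im); bp(P,im,s); tcp_h(s)
E
```

```text
tool_pos: [0.5625, 0.2249, 0.1752]
wrist_force: [0.7, -0.3, -3.6]
tool_pos: [0.5626, 0.2248, 0.1749]
wrist_force: [-1.2, -0.5, -2.3]
plate pts 8359 5044 y [-0.0609  0.0606] mid -0.0001 z hist [0.0392 0.0447 0.0453 0.0459 0.0463]
x [-0.0006  0.0018  0.0041] slope deg 0.09
bp in tool: n 365 x [0.0293 0.0319 0.0342] y [-0.0071  0.0057] z top [-0.0278 -0.0272 -0.0266]
slope x/y deg 0.05 z/y -0.26
rib z/x slope 0.15 z -0.0266 y [-0.0068  0.0054]
tcp [0.5626 0.2248 0.1749] hooks_in_slots mm [-1.3 -0.2 -1.4] xang 81.23 F [-1.2 -0.5 -2.3]
```

```bash

python3 -m jog '{"jaw":[1,1,1],"translation":[[0,0,0.05],[0,0,0],[0,0,0]],"roll":[0,0,0]}' | grep -E "force|pos"
python3 -m jog '{"jaw":[1,1,1],"translation":[[0,0,0.05],[0,0,0],[0,0,0]],"roll":[0,0,0]}' | grep -E "force|pos"
```

```text
tool_pos: [0.5626, 0.2248, 0.1747]
wrist_force: [-3.2, -0.4, 2.0]
tool_pos: [0.5626, 0.2248, 0.1747]
wrist_force: [-4.1, -2.9, 4.4]
```

The weight has gone over to the slots (Fz from -4 to +4 N), so the holder is seated. Releasing and rising straight up.

```bash

python3 -m jog '{"jaw":[0.6,0.3,0,0,0],"translation":[[0,0,0],[0,0,0],[0,0,0],[0,0,0],[0,0,0]],"roll":[0,0,0,0,0]}' 20
python3 -m jog '{"jaw":[-0.2,-0.2,-0.2,-0.2],"translation":[[0,0,0],[0,0,-1],[0,0,-3],[0,0,-5]],"roll":[0,0,0,0]}'
python3 -m jog '{"jaw":[-0.2,-0.2,-0.2,-0.2],"translation":[[0,0,-5],[0,0,-3],[0,0,0],[0,0,0]],"roll":[0,0,0,0]}' |head -2
python3 - <<'E'
from w import *
im,d,P,_=snap('wrist'); Q=(P-o)@U; i=im.astype(int); plate(P,im)
b=(i[...,0]>i[...,2]+12)&(abs(Q[...,1])<.06)
k=Q[b&(Q[...,0]>-.012)&(Q[...,0]<.003)&(Q[...,2]>-.02)]; print('bp',len(k),np.percentile(k,[2,50,98],axis=0).round(4).tolist())
r=Q[b&(Q[...,2]>.015)&(Q[...,0]<-.01)&(Q[...,0]>-.07)&(abs(Q[...,1])<.012)]; print('rib',np.percentile(r,[2,50,98],axis=0).round(4).tolist(),np.polyfit(r[:,0],r[:,2],1))
m=Q[b&(abs(Q[...,2]+.013)<.006)&(Q[...,0]<-.05)&(Q[...,0]>-.15)]; c=circ(m); print('rim',len(m),c,np.median(m[:,2]))
cv2.imwrite('pics/w6.png',im)
E
```

```text
time: 17.77
tool_pos: [0.5625, 0.2249, 0.1736]
ee_rot: [[0.152, 0.988, 0.0], [0.988, -0.152, 0.0], [0.0, -0.0, -1.0]]
wrist_force: [0.5, 0.3, -0.1]
grip_width: 0.0429
time: 18.27
tool_pos: [0.5612, 0.2245, 0.263]
ee_rot: [[0.152, 0.988, -0.004], [0.988, -0.152, -0.001], [-0.002, -0.004, -1.0]]
wrist_force: [0.6, 0.6, 0.6]
grip_width: 0.0513
time: 18.77
tool_pos: [0.562, 0.2248, 0.3428]
plate pts 1209 836 y [-0.0605  0.061 ] mid 0.0003 z hist [0.0399 0.0449 0.0454 0.0461 0.0465]
x [-0.0005  0.0014  0.0039] slope deg -0.07
bp 662 [[-0.0114, -0.046, 0.0141], [-0.0072, 0.002, 0.0158], [-0.0043, 0.0473, 0.0206]]
rib [[-0.0643, -0.006, 0.0167], [-0.0356, 0.001, 0.0192], [-0.0105, 0.0071, 0.0219]] [0.11682387 0.02682219]
rim 196 (array([-0.09866325,  0.00088772]), np.float64(0.03439224607928791)) -0.018104398866713417
```

View pics/w6.png

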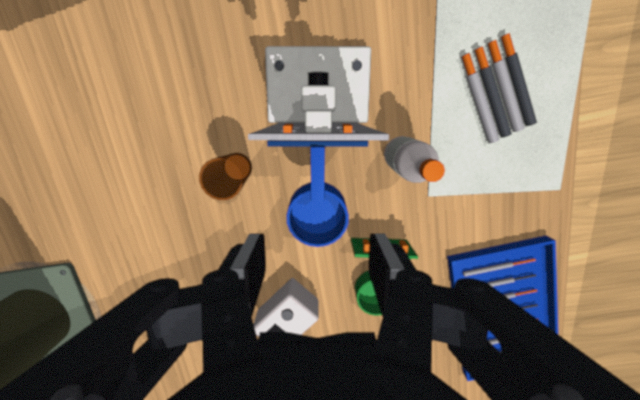

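Released: the holder hangs with both orange tabs visible behind the plate at (287,128) and (348,128). I'll check its droop properly.

```bash
cat > tilt.py <<'E'
from w import *
def tilt(n):
    im,d,P,_=snap(n); Q=(P-o)@U; i=im.astype(int)
    b=(i[...,0]>i[...,2]+12)&(abs(Q[...,1])<.05)
    m=Q[b&(Q[...,2]>-.03)&(Q[...,2]<-.005)&(Q[...,0]<-.05)&(Q[...,0]>-.145)]
    c0=np.array([-.0975,.0005])
    for _ in range(3):
        rr=np.hypot(*(m[:,:2]-c0).T); k=m[(rr>.031)&(rr<.04)]; c0,R=circ(k)
    A=np.c_[k[:,0]+.097,k[:,1],np.ones(len(k))]; s=np.linalg.lstsq(A,k[:,2],rcond=None)[0]
    print(n,'rim n',len(k),'c',c0.round(4),'R',R.round(4),'slopes',s.round(4))
    r=Q[b&(Q[...,2]>.008)&(Q[...,0]<-.014)&(Q[...,0]>-.058)&(abs(Q[...,1])<.004)]
    if len(r)>10: print('rib slope',np.polyfit(r[:,0],r[:,2],1).round(4),len(r), np.c_[[ [x,np.median(r[abs(r[:,0]-x)<.004][:,2])] for x in (-.055,-.045,-.035,-.025,-.018)]].round(4).tolist())
    k=P[(abs(P[...,0]-.427)<.05)&(abs(P[...,1]+.28)<.06)&(P[...,2]>.118)]
    if n!='wrist': print('can',len(k),circ(k))
E
python3 - <<'E'
from tilt import *
tilt('wrist'); tilt('top'); tilt('side')
E
```

```text
wrist rim n 828 c [-0.0981  0.0009] R 0.0346 slopes [ 0.0536  0.0004 -0.0215]
rib slope [0.1441 0.0273] 344 [[-0.055, 0.0183], [-0.045, 0.0189], [-0.035, 0.0195], [-0.025, 0.0199], [-0.018, 0.0202]]
top rim n 252 c [-0.0994  0.0002] R 0.0345 slopes [ 0.0657 -0.0003 -0.0209]
rib slope [0.0381 0.0199] 84 [[-0.055, 0.0172], [-0.045, 0.0191], [-0.035, 0.0183], [-0.025, 0.0193], [-0.018, 0.0188]]
can 201 (array([ 0.42705107, -0.27957264]), np.float64(0.012130251249705789))
side rim n 313 c [-0.0985 -0.0007] R 0.0349 slopes [ 0.0502 -0.     -0.0227]
rib slope [0.0505 0.0199] 95 [[-0.055, 0.0166], [-0.045, 0.0181], [-0.035, 0.0184], [-0.025, 0.0184], [-0.018, 0.0186]]
can 103 (array([ 0.42782144, -0.27862362]), np.float64(0.011277821114665004))
```

Droop is about 0.055 rad, the natural hook play and within the 0.12 limit. The holder hangs by itself. Now the can: I keep the heading and move above it.

```bash

python3 -m jog '{"jaw":[-1,-1,-1,-1,-1],"translation":[[-4.8,-0.5,0],[-4.8,-0.5,0],[-4.8,-0.5,0],[-4.8,-0.5,0],[-4.8,-0.5,0]],"roll":[0,0,0,0,0]}' >/dev/null
python3 -m jog '{"jaw":[-1,-1,-1,-1,-1],"translation":[[-4.8,-0.5,0],[-4.8,-0.5,0],[-4.8,-0.5,0],[-4.8,-0.5,0],[-4.8,-0.5,0]],"roll":[0,0,0,0,0]}' >/dev/null
python3 -m jog '{"jaw":[-1,-1,-1,-1,-1],"translation":[[-3.8,-0.5,0],[0,0,5],[0,0,3],[0,0,0],[0,0,0]],"roll":[0,0,0,0,0]}'
python3 - <<'E'
from geo import *
s=bot.get_state(); im,d,P,_=snap('wrist'); cv2.imwrite('pics/w7.png',im); print(s['tool_pos'],s['qpos'])
g=(abs(P[...,0]-.427)<.04)&(abs(P[...,1]+.28)<.045)
for lo,hi in [(.02,.105),(.118,.15)]:
    k=P[g&(P[...,2]>lo)&(P[...,2]<hi)]; print(len(k)); 
    if len(k)>20: print(circ(k))
for m in bot.look_for('wrist','can_center')[:2]: print(m['score'],np.array(m['xy'])*[640,400])
E
```

```text
time: 20.85
tool_pos: [0.4297, -0.279, 0.2647]
ee_rot: [[0.152, 0.988, 0.001], [0.988, -0.152, -0.001], [-0.001, 0.001, -1.0]]
wrist_force: [0.0, -0.1, 0.9]
grip_width: 0.0855
[ 0.42970826 -0.27900601  0.26472315] [-4.26812939e+01  2.07022459e+00  9.34918466e+01  5.95574623e-05
  8.43558064e+01 -3.39256255e+01]
341
(array([ 0.42577554, -0.28108019]), np.float64(0.025819940914887707))
1010
(array([ 0.42597362, -0.28042853]), np.float64(0.012574329235536407))
0.8 [315.2  173.68]
```

View pics/w7.png

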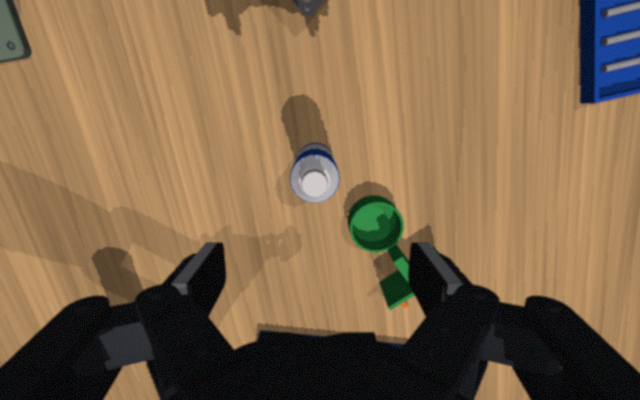

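The can (315,183) is centred. The green holder (376,222) is lower than the fingertips will go, so there's no conflict. Descending, gripping and lifting.

```bash

python3 -m jog '{"jaw":[-1,-1,-1,-1,-1],"translation":[[-0.15,-0.3,3],[0,0,4],[0,0,0],[0,0,4],[0,0,4]],"roll":[0,0,0,0,0]}' >/dev/null
python3 -m jog '{"jaw":[-1,-1,-1,-1,-1],"translation":[[0,0,2.5],[0,0,1.2],[0,0,0],[0,0,0],[0,0,0]],"roll":[0,0,0,0,0]}'
python3 -m jog '{"jaw":[-0.2,0,0.4,1,1],"translation":[[0,0,0],[0,0,0],[0,0,0],[0,0,0],[0,0,0]],"roll":[0,0,0,0,0]}' 40
python3 -m jog '{"jaw":[1,1,1,1],"translation":[[0,0,0],[0,0,0],[0,0,0],[0,0,0]],"roll":[0,0,0,0]}' 40 |grep -E "pos|force|grip"
```

```text
time: 22.2
tool_pos: [0.427, -0.2805, 0.0782]
ee_rot: [[0.152, 0.988, 0.002], [0.988, -0.152, -0.002], [-0.002, 0.002, -1.0]]
wrist_force: [0.4, -0.1, 0.6]
grip_width: 0.085
time: 22.82
tool_pos: [0.4264, -0.2801, 0.0773]
ee_rot: [[0.152, 0.988, 0.001], [0.988, -0.152, -0.001], [-0.001, 0.001, -1.0]]
wrist_force: [-0.2, 0.0, 5.7]
grip_width: 0.0504
tool_pos: [0.4264, -0.2801, 0.0774]
wrist_force: [0.3, -0.6, 5.4]
grip_width: 0.0507
```

```bash

python3 -m jog '{"jaw":[1,1,1,1,1],"translation":[[0,0,-1],[0,0,-3],[0,0,-5],[0,0,-6],[0,0,-6]],"roll":[0,0,0,0,0]}' 40 | grep -E "pos|force|grip"
python3 -m jog '{"jaw":[1,1,1,1,1],"translation":[[0,0,-4],[0,0,-1],[2,0.2,0],[4,0.5,0],[4.5,0.55,0]],"roll":[0,0,0,0,0]}' >/dev/null
python3 -m jog '{"jaw":[1,1,1,1,1],"translation":[[4.5,0.55,0],[4.5,0.55,0],[4.5,0.55,0],[4.5,0.55,0],[4.5,0.55,0]],"roll":[0,0,0,0,0]}' >/dev/null
python3 -m jog '{"jaw":[1,1,1,1,1],"translation":[[4.5,0.55,0],[4.5,0.55,0],[3,0.5,0],[1.3,0.1,0],[0,0,0]],"roll":[0,0,0,0,0]}' >/dev/null
python3 -m jog '{"jaw":[1,1,1],"translation":[[0,0,0],[0,0,0],[0,0,0]],"roll":[0,0,0]}' 
python3 - <<'E'
from w import *
im,d,P,_=snap('wrist'); cv2.imwrite('pics/w8.png',im); s=bot.get_state(); R=np.array(s['ee_rot'])
print('cup target in tool cm',(100*(np.array([.5532,.1691,.208])-s['tool_pos'])@R).round(2))
Q=(P-o)@U; i=im.astype(int); b=(i[...,0]>i[...,2]+12)&(abs(Q[...,1])<.05)
m=Q[b&(Q[...,2]>-.03)&(Q[...,2]<-.005)&(Q[...,0]<-.05)&(Q[...,0]>-.145)]; print('rim',len(m))
plate(P,im)
T=(P-s['tool_pos'])@R; k=T[(abs(T[...,0])<.04)&(abs(T[...,1])<.03)&(T[...,2]<-.03)&(T[...,2]>-.07)]; print('can top in tool',len(k),circ(k) if len(k)>20 else '')
E
```

```text
tool_pos: [0.425, -0.2788, 0.2872]
wrist_force: [1.1, -1.8, -4.1]
grip_width: 0.0504
time: 26.2
tool_pos: [0.5529, 0.1684, 0.337]
ee_rot: [[0.154, 0.988, 0.0], [0.988, -0.154, -0.0], [0.0, 0.0, -1.0]]
wrist_force: [-0.8, -1.5, -3.3]
grip_width: 0.0505
cup target in tool cm [6.00e-02 1.00e-02 1.29e+01]
rim 472
plate pts 1592 1065 y [-0.0607  0.0612] mid 0.0003 z hist [0.0416 0.0449 0.0455 0.0461 0.0467]
x [-0.0005  0.0018  0.0041] slope deg 0.02
can top in tool 12803 (array([ 0.0029273 , -0.00019198]), np.float64(0.018831642525606786))
```

View pics/w8.png

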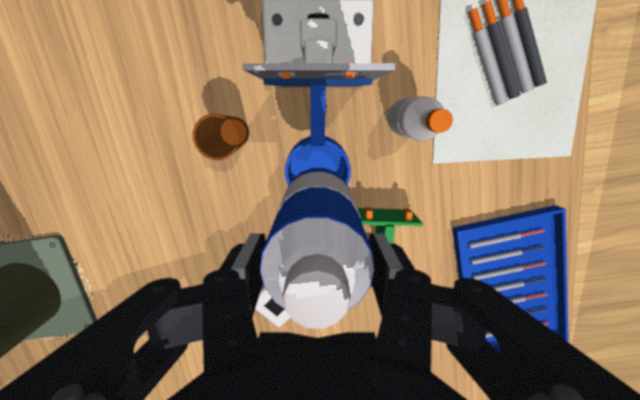

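The can (318,240) hangs directly over the cup (318,170), on its centre line. Lowering it.

```bash

python3 -m jog '{"jaw":[1,1,1,1,1],"translation":[[0.06,0,2],[0,0,3],[0,0,2.5],[0,0,1.5],[0,0,0]],"roll":[0,0,0,0,0]}' >/dev/null
python3 -m jog '{"jaw":[1,1,1,1,1],"translation":[[0,0,0.6],[0,0,0.6],[0,0,0.6],[0,0,0],[0,0,0]],"roll":[0,0,0,0,0]}'  | grep -E "pos|force"
python3 -m jog '{"jaw":[1,1,1,1],"translation":[[0,0,0.5],[0,0,0.4],[0,0,0],[0,0,0]],"roll":[0,0,0,0]}'  | grep -E "pos|force"
python3 -m jog '{"jaw":[1,1,1],"translation":[[0,0,0.3],[0,0,0],[0,0,0]],"roll":[0,0,0]}'  | grep -E "pos|force"
```

```text
tool_pos: [0.5531, 0.1698, 0.2288]
wrist_force: [-0.5, -0.3, -3.2]
tool_pos: [0.553, 0.1698, 0.2197]
wrist_force: [0.1, 0.8, -3.8]
tool_pos: [0.553, 0.1698, 0.2167]
wrist_force: [0.8, 0.8, -3.1]
```

```bash

python3 -m jog '{"jaw":[1,1,1],"translation":[[0,0,0.3],[0,0,0.2],[0,0,0]],"roll":[0,0,0]}'  | grep -E "pos|force"
python3 -m jog '{"jaw":[1,1,1],"translation":[[0,0,0.1],[0,0,0],[0,0,0]],"roll":[0,0,0]}'  | grep -E "pos|force"
python3 -m jog '{"jaw":[1,1,1],"translation":[[0,0,0.1],[0,0,0],[0,0,0]],"roll":[0,0,0]}'  | grep -E "pos|force"
```

```text
tool_pos: [0.5527, 0.1697, 0.2113]
wrist_force: [-0.2, 0.1, -4.1]
tool_pos: [0.553, 0.1698, 0.2108]
wrist_force: [0.1, -0.7, -2.6]
tool_pos: [0.553, 0.1698, 0.2097]
wrist_force: [-0.2, -0.2, -2.9]
```

```bash

python3 -m jog '{"jaw":[1,1,1],"translation":[[0,0,0.07],[0,0,0],[0,0,0]],"roll":[0,0,0]}'  | grep -E "pos|force"
python3 -m jog '{"jaw":[1,1,1],"translation":[[0,0,0.07],[0,0,0],[0,0,0]],"roll":[0,0,0]}'  | grep -E "pos|force"
python3 -m jog '{"jaw":[1,1,1],"translation":[[0,0,0.07],[0,0,0],[0,0,0]],"roll":[0,0,0]}'  | grep -E "pos|force"
```

```text
tool_pos: [0.5531, 0.1698, 0.2092]
wrist_force: [0.3, -0.5, -2.6]
tool_pos: [0.5531, 0.1698, 0.2088]
wrist_force: [-0.3, -0.6, 1.6]
tool_pos: [0.5532, 0.1697, 0.2086]
wrist_force: [-2.8, -1.8, 5.4]
```

Contact on the cup floor (Fz from -3 to +5 N at the expected height). Releasing and retreating.

```bash

python3 -m jog '{"jaw":[-0.4,-0.6,-0.7,-0.7,-0.7],"translation":[[0,0,0],[0,0,0],[0,0,0],[0,0,0],[0,0,0]],"roll":[0,0,0,0,0]}' 20 | grep -E "pos|force|grip"
python3 -m jog '{"jaw":[-0.7,-0.7,-0.7,-0.7,-0.7],"translation":[[0,0,-1],[0,0,-2],[0,0,-4],[0,0,-5],[0,0,-4]],"roll":[0,0,0,0,0]}' | grep -E "pos|force"
python3 -m jog '{"jaw":[-0.7,-0.7,-0.7,-0.7,-0.7],"translation":[[-4,0,0],[-4,0,0],[-4,0,0],[0,0,0],[0,0,0]],"roll":[0,0,0,0,0]}' | grep -E "pos|force|time"
python3 - <<'E'
from tilt import *
for n in ['wrist','top','side']:
    tilt(n)
    im,d,P,_=snap(n); cv2.imwrite(f'pics/f_{n}.png',im); Q=(P-o)@U
    g=(abs(Q[...,0]+.097)<.04)&(abs(Q[...,1])<.04)
    for lo,hi in [(0.0,.057),(.068,.1)]:
        k=Q[g&(Q[...,2]>lo)&(Q[...,2]<hi)]
        if len(k)>30: print(n,'can',lo,len(k),circ(k),'zmax',np.percentile(k[:,2],98).round(4))
    if n!='wrist':
      for ob in ['unit_center','bottle_center','tumbler_center']:
        m=bot.masks_of(n,ob)[0]; print(ob,np.round(np.array(m['xy'])*[640,400]),np.nanmedian(P[m['region']],0).round(3))
cv2.imwrite('pics/fin.png',np.hstack([cv2.imread('pics/f_wrist.png')[:,140:540],cv2.resize(cv2.imread('pics/f_side.png')[200:400,200:400],(400,400))]))
E
```

```text
tool_pos: [0.553, 0.1698, 0.2075]
wrist_force: [0.2, 0.7, -0.6]
grip_width: 0.0725
tool_pos: [0.5534, 0.1699, 0.3709]
wrist_force: [-0.1, -0.5, -0.6]
time: 32.5
tool_pos: [0.5349, 0.0516, 0.3682]
wrist_force: [-0.6, -0.1, 0.3]
wrist rim n 462 c [-0.0994  0.0008] R 0.0347 slopes [ 0.0526 -0.0065 -0.0203]
rib slope [0.0206 0.0192] 75 [[-0.055, 0.0181], [-0.045, nan], [-0.035, nan], [-0.025, nan], [-0.018, nan]]
wrist can 0.0 213 (array([-0.09414117,  0.00105572]), np.float64(0.03200885770546977)) zmax 0.0191
wrist can 0.068 1655 (array([-0.10449049,  0.00046719]), np.float64(0.012796981072514485)) zmax 0.0864
top rim n 121 c [-0.0989 -0.0002] R 0.0349 slopes [ 0.0812 -0.0185 -0.0208]
rib slope [-0.023   0.0172] 48 [[-0.055, 0.0189], [-0.045, 0.018], [-0.035, 0.0183], [-0.025, nan], [-0.018, nan]]
can 0 (array([0., 0.]), np.float64(0.0))
top can 0.0 183 (array([-0.095159  , -0.00634754]), np.float64(0.03409832529596848)) zmax 0.0542
top can 0.068 250 (array([-1.04577616e-01, -3.67812138e-05]), np.float64(0.012554191158995075)) zmax 0.0877
unit_center [317. 264.] [ 0.464 -0.05   0.059]
bottle_center [196. 225.] [0.543 0.199 0.16 ]
tumbler_center [195. 276.] [0.438 0.231 0.048]
side rim n 197 c [-0.0982 -0.0006] R 0.0347 slopes [ 0.0149 -0.0241 -0.0224]
rib slope [0.0694 0.0203] 92 [[-0.055, 0.0165], [-0.045, 0.0169], [-0.035, 0.0184], [-0.025, 0.0192], [-0.018, 0.0189]]
can 0 (array([0., 0.]), np.float64(0.0))
side can 0.0 531 (array([-0.09011848,  0.00160049]), np.float64(0.018503563141874697)) zmax 0.0553
side can 0.068 268 (array([-0.10331958, -0.00045116]), np.float64(0.011204109284857246)) zmax 0.0856
unit_center [354. 227.] [ 0.465 -0.035  0.057]
bottle_center [237. 304.] [0.687 0.215 0.094]
tumbler_center [364. 329.] [0.43  0.209 0.061]
  return _methods._mean(a, axis=axis, dtype=dtype,
  ret = ret.dtype.type(ret / rcount)
```

View pics/fin.png

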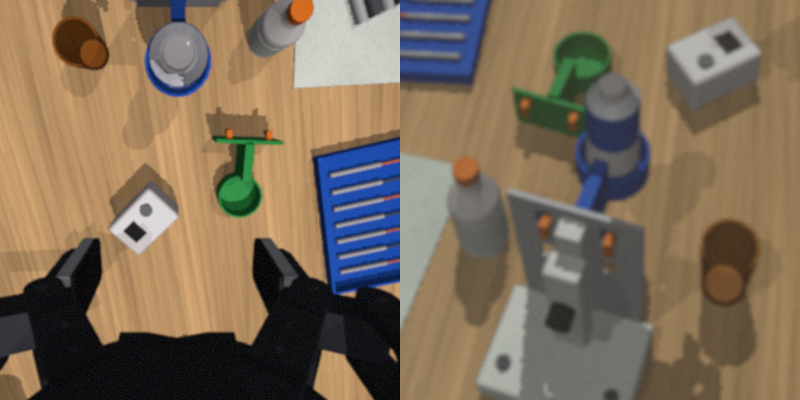

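The can stands in the cup (wrist view 178,58), and both tabs are hooked behind the plate (545,225 and 608,242). The bystanders haven't moved, so I'm handing in.

```bash
python3 -c "
from workcell import bot
print(bot.hand_in())"
```

```text
the job is handed in; nothing more can be done
None
```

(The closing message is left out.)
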